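# Clamp, test and unload a specimen

## Robot

A 6-joint arm with a two-finger parallel gripper is mounted at the origin on the work surface. World frame = base frame: x ahead of the robot, y to its left, z up, the work surface at z = 0. Lengths are in m, angles in degrees, forces in N, time in s.
With the tool pointing down it reaches from about 0.275 to 0.75 m from the base axis. Payload 10.2 kg.
Tool frame: the origin (TCP) lies midway between the tips of the shut fingers; the grasp point (between the pads) lies 19 mm behind it; z points along the fingers, x is the direction in which the jaws open and shut, and the axes are right-handed (so a half turn about z gives the same grasp; the last joint's range is limited). The gripper opens to 88 mm and grips with 3 to 60 N. Pads are 18 mm wide; open, the fingers measure 123 mm over their backs; the gripper's body (75 mm by 187 mm) begins 45 mm behind the grasp point.
Start: joints at [62.831, 17.928, 85.812, -0, 76.261, -12.8], TCP at [0.13, 0.509, 0.213] pointing down, gripper open.
Joint ranges: [-168.41, 168.41], [-55.51, 124.54], [10.69, 146.95], [-70.63, 250.63], [1, 178], [-165.06, 165.06]. Speed limits (degrees/s): [136.94, 136.94, 172.46, 180, 180, 180].

## Interface

Orientations are given as [roll, pitch, yaw] about the fixed x, y, z axes, in that order (R = Rz(yaw) Ry(pitch) Rx(roll)).
In Python, from station import env, eyes, job gives the robot as it stands.
- The arm moves only by the shell command python3 -m handwheel 'ROWS' [FORCE]. ROWS is JSON, a list of rows, each a list of 5 numbers: the finger opening in cm, from 0 to 8.81, then the shift along the tool's x, y, z in cm, then the turn about the tool's z in rad. A call has 1 to 5 rows; each row shifts and turns the pose as measured when the row begins, along the tool's axes as they then stand; what a row does not reach is not made up. A row lasts 1/8 s, in which the tool goes at most 62.5 mm and 10.7 degrees, less where a joint would pass 70% of its speed; a pose out of reach is approached as far as the arm can. A call is refused whole if a number of a shift passes 6.25 or a number of a turn 0.188, either way. A call with a gripper value outside its range is refused whole. The fingers move at their own pace and stop on an object; FORCE is the grip in N (left out, the last holds). Time passes only in rows, so rows that do not move let the fingers close. It gives the time, the measured TCP pose, the force and the opening at its end, in the units of the state.
- env.observe(): the state, without advancing time (a new reading comes with each control period).
- eyes.capture(name): name is "scene" or "top"; returns the picture (400x640x3 uint8, blue, green, red); there is no depth.
- eyes.camera_model(name): a dict with "fx", "fy", "cx", "cy" (pixels), "world_to_cam" (4x4, takes a point from world to camera coordinates). Camera axes: x right, y up, looking along -z (the intrinsics and any distortion apply to the point x, -y, -z); pixel columns grow to the right and rows downward; lengths in m; the calibration is good to about 2 mm. A picture is of the moment at which its call begins. camera_model takes no time and is no camera call.
- job.finish_job(): hands the job in, once; it reports no verdict.
The state is a dict: "clock": time; "qpos": joint angles; "joint_vel": joint speeds; "effort": joint torques, N m; "ee_pos": TCP position; "orientation": TCP orientation; "contact_force": force on the tool from outside, world axes, zero at the start; "ft_torque": the same for the moment, N m; "finger_gap": opening from 0.0 (shut) to 1.0 (fully open).
Only numpy, scipy, OpenCV 4.12 (cv2) and the standard library are available. Lean on these libraries where they do the work, as an engineer would, in place of code of your own. Each camera call takes 0.05 s, during which the arm holds its last target. There are 200 camera calls.

## Task

Swing the jig's toggle clamp over centre and down onto the aluminium specimen, then let go so that the clamp alone presses it for two full seconds while the reading is taken. Swing the clamp right back to its open stop, then lift the specimen out and lay it flat in the grey tray, same side up, without dropping it. Leave the clamp open and the bottle, beaker and weight where they are.

Things in the scene. Friction and masses are not known exactly. Their poses are not given: they have to be found in the camera images.
- jig: Fixed test jig, steel base 120 x 220 x 12 mm. Origin on the bench below the seat's middle. Seat: plinth 28 (x) x 100 (y) mm, top 45 mm above the bench; pockets 8 mm higher at its y ends (from 30 mm off the middle, out to x = 25 mm) leave the specimen's long sides free between. Two cheeks at y = -80 mm, 120 mm tall, carry the clamp. x: along the clamp's hinge; y: from hinge to seat; z up.
- clamp (a joint): Angle of the clamp arm, rad. 0: at its open stop, arm leaning back beyond the jig's -y end. 0.63: arm straight up. 2.2: closed, arm level along the jig's +y, pad touching the seated specimen (reads up to 2.24 when pressing). A spring drives the arm away from its centre (1.05 rad) to the nearer end, with at most 0.7 N m.
- clamp_hinge (a point): Point on the clamp's hinge axis in the middle of the arm, 105 mm above the bench, at y = -80 mm of the jig. The axis is the jig's x axis.
- clamp_grip (a point): Point to hold on the clamp's handle, a grey plastic round bar 16 mm thick that stands out sideways from the arm's end, parallel to the hinge, towards the jig's +x. The point is on the bar's centre line, 50 mm from the arm's middle (the bar ends at 85 mm), 150 mm from the hinge axis. Arm: 14 mm wide. Moves with the arm; height 105 mm closed, 226 mm open, 255 mm straight up.
- press_pad: Black rubber pad, 22 mm diameter, 12 mm high, under the clamp arm 80 mm from the hinge. Origin at the centre of its pressing face; it lands on the middle of the specimen's top.
- specimen: Loose aluminium block, 34 (x) x 80 (y) x 30 (z) mm, about 0.22 kg, seated on the jig with 30 mm up. Origin at the centre of its underside; starts with its axes along the jig's.
- tray: Fixed grey plastic open tray, 200 (x) x 150 (y) mm outside, 22 mm high, walls and floor 4 to 5 mm. Origin at the centre of its underside.
- bottle: Bystander: amber bottle, 48 mm diameter, 110 mm tall. Origin at the centre of its underside.
- beaker: Bystander: glass beaker, 66 mm diameter, 80 mm tall. Origin at the centre of its underside.
- weight: Bystander: steel balance weight with a knob, 38 mm diameter, 54 mm tall. Origin at the centre of its underside.
There are look-alikes about, which are no part of the job. What is shaped like the specimen but brown or turquoise is not meant.

How it is judged (in metres and radians):
On the way, in this order (a step that is already met when the one before it is completed fails the run):
1. the clamp is closed and, with the robot off it and off the specimen, its pad alone presses the specimen, for 1.5 s (value of joint clamp above 2.1 rad and contact force between press_pad and specimen above 1.5 N and contact force between jig and the arm below 0.3 N and contact force between each of jig, specimen and the fingers below 0.3 N and z of specimen in the frame of jig above 0.04 m), for 1.5 s.
2. the clamp is swung back to its open stop with the specimen still in its seat (value of joint clamp below 0.2 rad and distance between specimen and jig below 0.06 m), for 0.2 s.
At the end, for the whole second after the job is handed in: The clamp stands at its open stop (joint under 0.2 rad) and the specimen lies at rest inside the tray, flat on its floor, the right way up (tilt under 0.12 rad), in any direction (value of joint clamp below 0.2 rad and x of specimen in the frame of tray between -0.085 and 0.085 m and y of specimen in the frame of tray between -0.06 and 0.06 m and z of specimen in the frame of tray below 0.01 m and angle between specimen's own z axis and vertical below 0.12 rad and linear speed of specimen below 0.02 m/s); the robot touches nothing.
It fails at once if the bottle is knocked or shifted by more than 30 mm (distance of bottle from where it was at the start of the episode above 0.03 m).
It fails at once if the beaker is knocked or shifted by more than 30 mm (distance of beaker from where it was at the start of the episode above 0.03 m).
It fails at once if the weight is knocked or shifted by more than 30 mm (distance of weight from where it was at the start of the episode above 0.03 m).
It fails at once if the specimen is dropped or thrown (faster than 0.7 m/s while the fingers do not hold it) (linear speed of specimen above 0.7 m/s and contact force between specimen and the fingers below 0.1 N).
It also fails if it takes over 72 s, if anything falls off the work surface, if the arm or the gripper's body presses on something with over 40 N, if the wrist force passes 120 N, or if a joint passes its speed limit or range.

## Working session

There is one attempt and no reset: what is moved stays moved. The work goes in short steps, Python scripts to look and compute and a shell command to move; the robot and the scene stay as the last step left them, time stands still between calls to the robot, and variables do not carry over. Pictures are saved under pics/ and viewed, about 8 in all and at most 12, crops included, and the job is handed in when it is done.

```bash
ls; mkdir -p pics; python3 - <<'E'
from station import env, eyes, job
import cv2
s=env.observe();print(s)
for n in("scene","top"):
    cv2.imwrite(f"pics/{n}0.png",eyes.capture(n)); print(n,eyes.camera_model(n))
E
```

```text
pics
{'clock': 0.0, 'qpos': array([ 6.28304249e+01,  1.79583695e+01,  8.58537767e+01, -6.07142213e-04,
        7.62607554e+01, -1.27995748e+01]), 'joint_vel': array([ 0.0077263 ,  0.0516956 ,  0.10538899, -0.07125934, -0.00042892,
       -0.03724199]), 'effort': array([ 1.35809150e-03, -4.02215838e+01, -2.52267122e+01,  6.95146085e-02,
        3.52856156e-02, -9.07678600e-05]), 'ee_pos': array([0.13017749, 0.50831749, 0.21287222]), 'orientation': array([-1.79984424e+02,  7.12206598e-02,  7.56301540e+01]), 'contact_force': array([0.15735189, 0.24874643, 0.24591987]), 'ft_torque': array([-0.01711337,  0.00698217, -0.04955248]), 'finger_gap': 1.0037505286751}
scene {'fx': 448.43920366276944, 'fy': 448.43920366276944, 'cx': 312.7652998716137, 'cy': 196.90878596699912, 'world_to_cam': array([[-0.87420276,  0.48555086,  0.00314526,  0.46784579],
       [-0.32683068, -0.5932032 ,  0.73572527,  0.06549515],
       [ 0.35909782,  0.64214509,  0.67727279, -1.38425512],
       [ 0.        ,  0.        ,  0.        ,  1.        ]])}
top {'fx': 387.8585295901698, 'fy': 387.8585295901698, 'cx': 318.2946598673673, 'cy': 195.73737700811984, 'world_to_cam': array([[-0.00687501, -0.99995954,  0.00580108,  0.01426786],
       [ 0.98400997, -0.00573259,  0.17802111, -0.55357095],
       [-0.17798065,  0.00693222,  0.98400957, -1.0148793 ],
       [ 0.        ,  0.        ,  0.        ,  1.        ]])}
```

View pics/scene0.png

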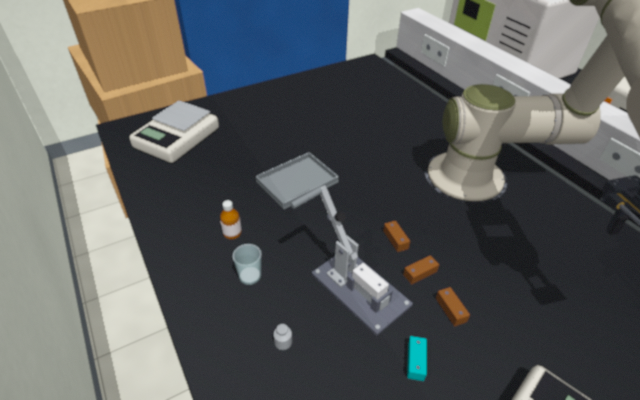

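View pics/top0.png

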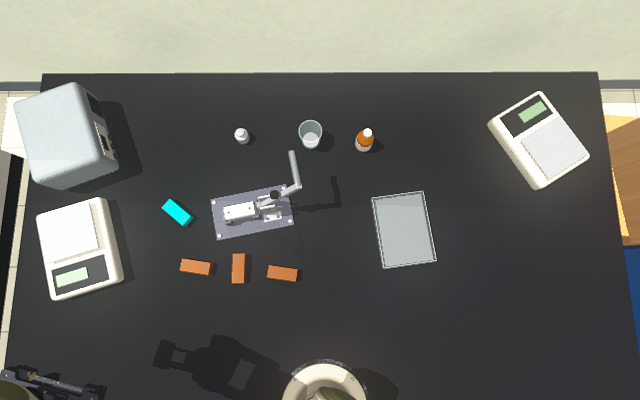

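The scene view shows the jig near (362,290) with the silver specimen at about (370,278). The tray is at (297,180), the bottle at (231,220), the beaker at (248,264) and the weight at (283,337). Possible look-alikes in the top view are brown blocks at (195,267), (238,268) and (283,273), and a turquoise block at (177,212). The silver block seated on the jig at (240,211) is the one I want, and I'll check it in a close crop.

```bash
cat > h.py <<'E'
import numpy as np, cv2
from station import env, eyes, job
def ray(n,u,v):
    m=eyes.camera_model(n);T=m["world_to_cam"];R=T[:3,:3];c=-R.T@T[:3,3]
    return c,R.T@np.array([(u-m["cx"])/m["fx"],-(v-m["cy"])/m["fy"],-1.])
def onz(n,u,v,z):
    c,d=ray(n,u,v);return c+d*(z-c[2])/d[2]
def proj(n,p):
    m=eyes.camera_model(n);T=m["world_to_cam"];q=T[:3,:3]@np.asarray(p)+T[:3,3]
    return np.array([m["cx"]+m["fx"]*q[0]/-q[2],m["cy"]-m["fy"]*q[1]/-q[2]])
def crop(n,u0,v0,w,h,k,f):
    im=eyes.capture(n)[v0:v0+h,u0:u0+w]
    cv2.imwrite(f,cv2.resize(im,None,fx=k,fy=k,interpolation=cv2.INTER_CUBIC))
E
python3 -c "
from h import *
a=cv2.imread('pics/top0.png')[140:250,200:350];b=cv2.imread('pics/scene0.png')[180:335,300:420]
a=cv2.resize(a,None,fx=5,fy=5,interpolation=2);cv2.imwrite('pics/topc.png',a)
"
```

```text
(no output)
```

View pics/topc.png

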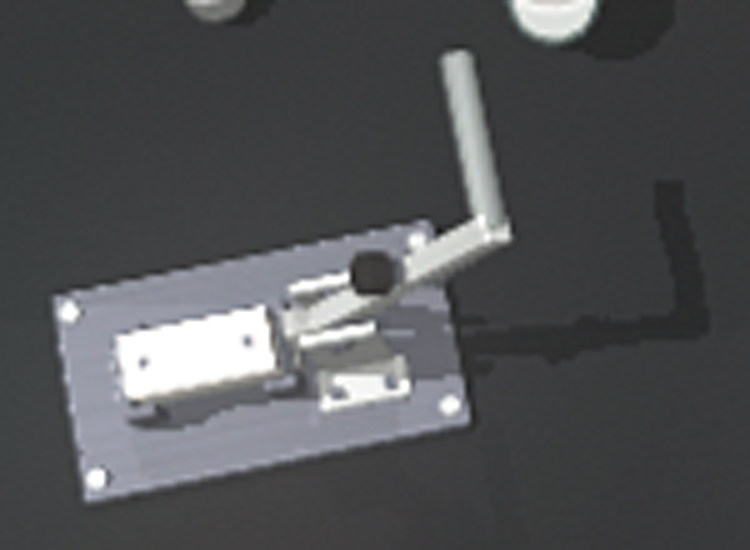

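The crop confirms the silver specimen seated on the jig, with its top corners at crop pixels (116,342), (268,308), (280,374) and (128,402). The clamp is open, and its handle runs from (492,230) to (457,55), pointing away from the robot.

```bash
python3 - <<'E'
from h import *
np.set_printoptions(precision=4,suppress=True)
def C(pts,z): return np.array([onz("top",200+u/5,140+v/5,z) for u,v in pts])
J=C([(52,298),(430,220),(470,424),(86,500)],.012)   # +y+x, -y+x, -y-x, +y-x
S=C([(116,342),(268,308),(280,374),(128,402)],.075)
T=np.array([onz("top",u,v,.022) for u,v in[(372,196),(424,191),(437,262),(383,268)]])
for n,P in(("jig",J),("spec",S),("tray",T)):
    d=P[0]+P[3]-P[1]-P[2]; e=P[0]+P[1]-P[2]-P[3]
    print(n,P.mean(0),"yaw(y axis)",np.degrees(np.arctan2(-d[0],d[1])),"yaw(x)",np.degrees(np.arctan2(e[1],e[0])),np.linalg.norm(d)/2,np.linalg.norm(e)/2)
for n,u,v,z in(("weight",242,143,0.0),("beaker",311,143,0),("bottle",364,148,0)): print(n,onz("top",u,v,z))
o=J.mean(0)
y=np.radians(np.degrees(np.arctan2(-(J[0]+J[3]-J[1]-J[2])[0],(J[0]+J[3]-J[1]-J[2])[1])))
R=np.array([[np.cos(y),-np.sin(y),0],[np.sin(y),np.cos(y),0],[0,0,1]])
o[2]=0
a=2.2-np.array([0,.3,.63,1.05,1.4,1.8,2.2])
for t in a:
    l=np.array([.05,-.08+.15*np.cos(t),.105+.15*np.sin(t)]); print(2.2-t,o+R@l)
t=2.2
for x in(0,.085): 
    p=o+R@np.array([x,-.08+.15*np.cos(t),.105+.15*np.sin(t)]);print("top",(proj("top",p)-[200,140])*5,"scene",proj("scene",p))
E
```

```text
jig [0.5153 0.1976 0.012 ] yaw(y axis) 11.257547573125526 yaw(x) 11.512685429545506 0.2177395772227137 0.11795874614773856
spec [0.5083 0.2201 0.075 ] yaw(y axis) 11.382578738472567 yaw(x) 12.248780105224803 0.0817585349237517 0.03459752953625295
tray [ 0.4643 -0.2267  0.022 ] yaw(y axis) 5.52105665597618 yaw(x) 6.93676695894644 0.14877133368232454 0.20035997958408577
weight [0.7217 0.2339 0.    ]
beaker [0.7207 0.0308 0.    ]
bottle [ 0.7046 -0.1251  0.    ]
0.0 [0.5972 0.0424 0.2263]
0.30000000000000004 [0.5894 0.0814 0.2469]
0.6299999999999999 [0.5799 0.129  0.255 ]
1.05 [0.568  0.189  0.2419]
1.4 [0.5596 0.2314 0.2126]
1.8 [0.553  0.2644 0.1634]
2.2 [0.5507 0.276  0.105 ]
top [546.174  222.1956] scene [315.0601 182.0895]
top [510.0975  47.3968] scene [285.2703 198.5712]
```

```bash
cat >> h.py <<'E'
O=np.array([.508,.220,0]);Y=np.radians(11.4)
RJ=np.array([[np.cos(Y),-np.sin(Y),0],[np.sin(Y),np.cos(Y),0],[0,0,1]])
def st():
    s=env.observe();p=RJ.T@(s["ee_pos"]-O)
    print("t%.2f"%s["clock"],"jig cm y,x,z",np.round([p[1]*100,p[0]*100,p[2]*100],2),"yaw %.2f"%s["orientation"][2],"F",np.round(RJ.T@s["contact_force"],1),"gap",round(s["finger_gap"]*8.8,2))
E
python3 -m handwheel '[[8.8,0,0,-2.5,-0.15],[8.8,0,0,-2.5,-0.15],[8.8,0,0,-2.5,-0.15],[8.8,0,0,-1,0]]'
python3 -c "
from h import *
st()"
```

```text
clock: 0.6
ee_pos: [0.1299, 0.5077, 0.2981]
orientation: [-179.8, 0.3, 102.1]
contact_force: [-0.3, -0.0, -0.6]
finger_gap: 1.0
t0.60 jig cm y,x,z [ 35.67 -31.38  29.81] yaw 102.11 F [-0.3  0.  -0.6] gap 8.8
```

```bash
python3 -m handwheel '[[8.8,-3.5,2.4,0,0],[8.8,-3.5,2.4,0,0],[8.8,-3.5,2.4,0,0],[8.8,-3.5,2.4,0,0],[8.8,-3.5,2.4,0,0]]'
python3 -m handwheel '[[8.8,-3.5,2.4,0,0],[8.8,-3.5,2.4,0,0],[8.8,-3.5,2.4,0,0],[8.8,-3.5,2.4,0,0],[8.8,-3.5,2.4,0,0]]'
python3 -c "
from h import *
st()"
```

```text
clock: 1.23
ee_pos: [0.285, 0.3571, 0.2951]
orientation: [-179.5, 0.5, 101.3]
contact_force: [0.1, 0.2, 0.2]
finger_gap: 0.998
clock: 1.85
ee_pos: [0.4393, 0.2019, 0.2915]
orientation: [-179.2, 0.5, 100.2]
contact_force: [-0.3, 0.6, 0.1]
finger_gap: 0.996
t1.85 jig cm y,x,z [-0.42 -7.1  29.15] yaw 100.25 F [-0.2  0.7  0.1] gap 8.76
```

```bash
python3 -m handwheel '[[8.8,-3.8,2.8,0,-0.01],[8.8,-3.8,2.8,0,-0.01],[8.8,-3.8,2.8,0,-0.01],[8.8,-3.8,2.8,0,-0.01],[8.8,-1,0.5,0,0]]'
python3 -m handwheel '[[8.8,0,0,0,0],[8.8,0,0,0,0]]'
python3 - <<'E'
from h import *
st()
a=eyes.capture("scene")[120:320,240:420];b=eyes.capture("top")[120:260,200:360]
a=cv2.resize(a,(360,400),interpolation=2);b=cv2.resize(b,(457,400),interpolation=2)
a=cv2.resize(a,(340,378));cv2.imwrite("pics/p4.png",np.hstack([cv2.copyMakeBorder(a,0,22,0,0,0),b])[:,:800])
E
```

```text
clock: 2.48
ee_pos: [0.5886, 0.0581, 0.2857]
orientation: [-178.7, 0.4, 101.4]
contact_force: [-0.5, 0.9, 0.1]
finger_gap: 1.005
clock: 2.72
ee_pos: [0.5877, 0.0591, 0.285]
orientation: [-178.6, 0.3, 101.3]
contact_force: [0.0, 0.0, -0.1]
finger_gap: 0.999
t2.73 jig cm y,x,z [-17.35   4.63  28.5 ] yaw 101.28 F [ 0.   0.  -0.1] gap 8.79
```

View pics/p4.png

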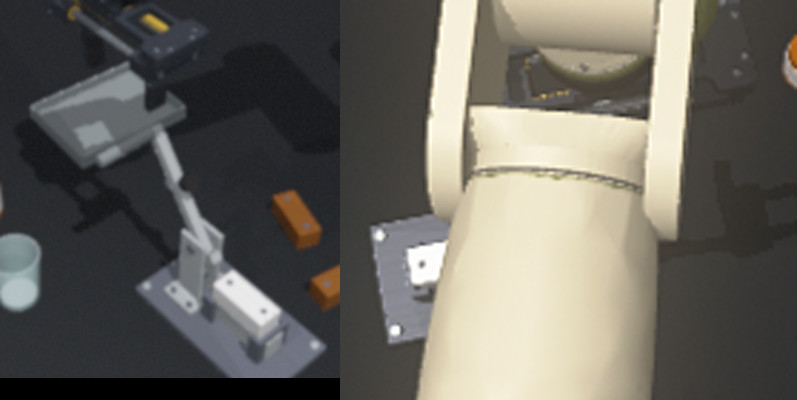

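The gripper's fingers hover above the handle, which appears at about (150,140) in the left half. The top view is blocked by the arm. The computed pose agrees, so I'll descend.

```bash
python3 -m handwheel '[[8.8,0.5,0.4,3,0],[8.8,0,0,3,0],[8.8,0,0,1.8,0],[8.8,0,0,0,0]]'
python3 -c "
from h import *
st()"
python3 -m handwheel '[[0,0,0,0,0],[0,0,0,0,0],[0,0,0,0,0],[0,0,0,0,0],[0,0,0,0,0]]' 20
python3 -c "
from h import *
st()"
```

```text
clock: 3.32
ee_pos: [0.5877, 0.0673, 0.2072]
orientation: [-178.9, 0.4, 101.5]
contact_force: [-0.6, -0.1, 0.3]
finger_gap: 1.0
t3.33 jig cm y,x,z [-16.54   4.8   20.72] yaw 101.48 F [-0.6  0.   0.3] gap 8.8
clock: 3.95
ee_pos: [0.5884, 0.0678, 0.2105]
orientation: [-179.1, 0.5, 101.5]
contact_force: [-0.3, 0.1, -0.5]
finger_gap: 0.456
t3.95 jig cm y,x,z [-16.5    4.88  21.05] yaw 101.50 F [-0.2  0.1 -0.5] gap 4.01
```

```bash
python3 -m handwheel '[[0,0,0,0.3,0],[0,0,0,0,0],[0,0,0,0,0],[0,0,0,0,0],[0,0,0,0,0]]' 20
python3 -c "
from h import *
st()"
```

```text
clock: 4.58
ee_pos: [0.5893, 0.0672, 0.2097]
orientation: [-179.4, 0.6, 101.5]
contact_force: [-0.7, 0.6, -0.4]
finger_gap: 0.006
t4.58 jig cm y,x,z [-16.59   4.95  20.97] yaw 101.48 F [-0.6  0.7 -0.4] gap 0.05
```

The fingers closed on nothing, so I'll look.

```bash
python3 - <<'E'
from h import *
crop("scene",260,130,130,110,6,"pics/p5.png")
for x in(0,.05,.085):
    p=O+RJ@np.array([x,-.08+.15*np.cos(2.2),.105+.15*np.sin(2.2)]);print((proj("scene",p)-[260,130])*6)
s=env.observe();print((proj("scene",s["ee_pos"])-[260,130])*6)
E
```

```text
[376.01237535 341.21289683]
[272.71895516 399.97718813]
[197.34924403 442.8555017 ]
[278.28657085 436.25570275]
```

View pics/p5.png

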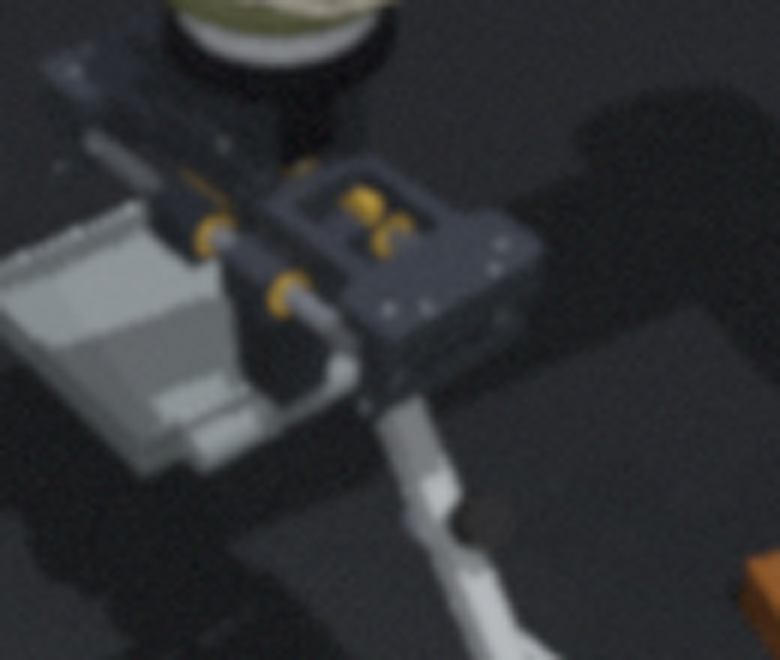

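The bar seems to hide the fingertips, so I'll take one contrast-enhanced close view, with projected bar lines for several clamp angles.

```bash
python3 - <<'E'
from h import *
im=eyes.capture("scene")[170:230,280:345]
im=cv2.resize(im,None,fx=10,fy=10,interpolation=cv2.INTER_CUBIC).astype(float)
im=(255*(np.clip(im,0,255)/255)**.5).astype(np.uint8)
P=lambda p:(proj("scene",p)-[280,170])*10
for th,c in((0,(0,0,255)),(.15,(0,255,0)),(.3,(255,0,0))):
    for x in(.01,.05,.085):
        t=2.2-th;q=P(O+RJ@np.array([x,-.08+.15*np.cos(t),.105+.15*np.sin(t)]));cv2.circle(im,tuple(q.astype(int)),4,c,-1)
cv2.circle(im,tuple(P(env.observe()["ee_pos"]).astype(int)),4,(0,255,255),-1)
cv2.imwrite("pics/p6.png",im)
E
```

```text
(no output)
```

View pics/p6.png

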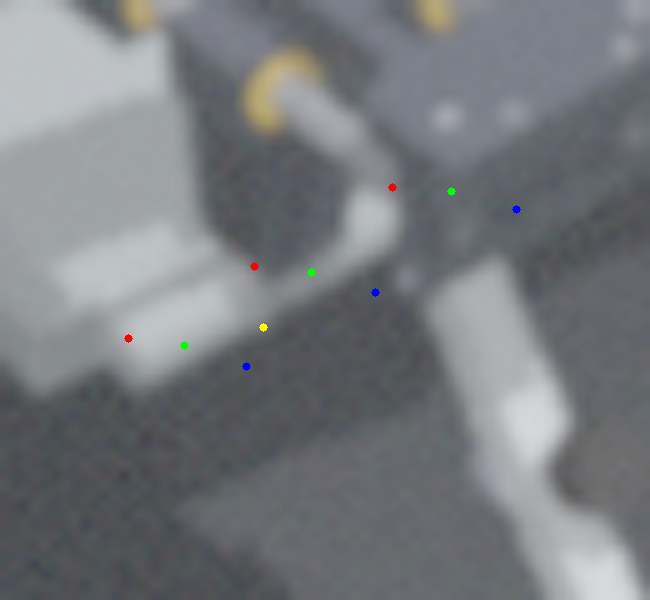

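```bash
python3 - <<'E'
from h import *
a=cv2.imread("pics/scene0.png");b=eyes.capture("scene")
for u,v,w,h in((293,196,12,12),(328,205,14,16),(336,240,20,25)):
    r=cv2.matchTemplate(b[v-12:v+h+12,u-12:u+w+12],a[v:v+h,u:u+w],cv2.TM_CCOEFF_NORMED);_,m,_,l=cv2.minMaxLoc(r);print((u,v),m,l[0]-12,l[1]-12)
    q=cv2.phaseCorrelate
A=a[160:230,275:350];B=b[160:230,275:350]
cv2.imwrite("pics/p7.png",np.hstack([cv2.resize(x,None,fx=5,fy=5,interpolation=2) for x in(A,B)]))
E
```

```text
(293, 196) 0.9623352885246277 -1 1
(328, 205) 0.9610654711723328 0 0
(336, 240) 0.9993194937705994 0 0
```

View pics/p7.png

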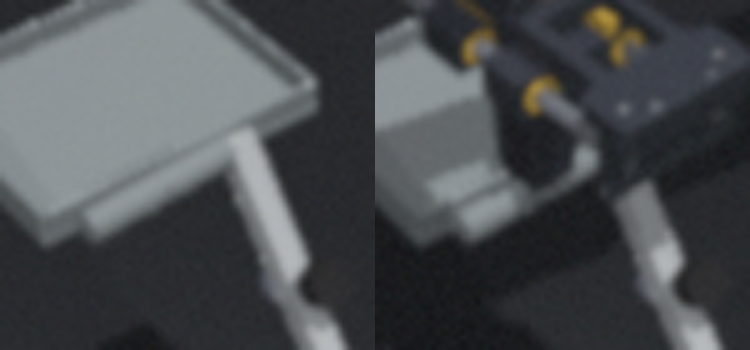

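```bash
python3 - <<'E'
from h import *
def tri(a,b):
    (c1,d1),(c2,d2)=ray("top",*a),ray("scene",*b)
    k=np.linalg.lstsq(np.c_[d1,-d2],c2-c1,rcond=None)[0];p,q=c1+k[0]*d1,c2+k[1]*d2
    m=(p+q)/2;print("jig xyz mm",np.round(RJ.T@(m-O)*1000,1),"miss",np.round(np.linalg.norm(p-q)*1000,1))
tri((291.4,151.2),(294.5,204.5))   # bar end
tri((298.2,186),(323.5,191))   # bar/arm corner
tri((239.6,211.3),(370,277)) # specimen top centre
print("spec top corners predicted scene")
for n in("top","scene"):
  for x,y in((0,0),(.017,.04),(.017,-.04),(-.017,-.04),(-.017,.04)): print(n,np.round(proj(n,O+RJ@np.array([x,y,.075])),1))
E
```

```text
jig xyz mm [  86.  -165.1  228. ] miss 4.7
jig xyz mm [   3.8 -164.4  219.4] miss 4.6
jig xyz mm [ 1.7  0.5 69.5] miss 1.3
spec top corners predicted scene
top [239.7 211.4]
top [223.7 208.2]
top [253.4 202.2]
top [255.6 214.6]
top [225.8 220.7]
scene [370.9 275. ]
scene [378.6 290.3]
scene [353.  268.1]
scene [363.5 260.6]
scene [389.2 282.1]
```

```bash
python3 -m handwheel '[[0,0,0,-3,0],[0,0,0,-3,0],[0,0,0,-1,0],[0,0,0,0,0]]'
python3 - <<'E'
from h import *
st()
im=eyes.capture("scene")[130:220,270:370]
im=cv2.resize(im,None,fx=7,fy=7,interpolation=cv2.INTER_CUBIC).astype(float)
im=(255*(np.clip(im,0,255)/255)**.5).astype(np.uint8)
P=lambda p:tuple(((proj("scene",p)-[270,130])*7).astype(int))
e=env.observe()["ee_pos"]
cv2.circle(im,P(e),4,(0,255,255),-1);cv2.circle(im,P(e+[0,0,.019]),4,(0,255,0),-1)
for x in(.01,.05,.085): cv2.circle(im,P(O+RJ@np.array([x,-.08+.15*np.cos(2.2),.105+.15*np.sin(2.2)])),4,(0,0,255),-1)
cv2.imwrite("pics/p8.png",im)
E
```

```text
clock: 5.22
ee_pos: [0.5893, 0.0683, 0.2786]
orientation: [-179.1, 0.5, 101.5]
contact_force: [-0.0, 0.1, -0.3]
finger_gap: 0.007
t5.22 jig cm y,x,z [-16.48   4.97  27.86] yaw 101.49 F [-0.   0.1 -0.3] gap 0.06
```

View pics/p8.png

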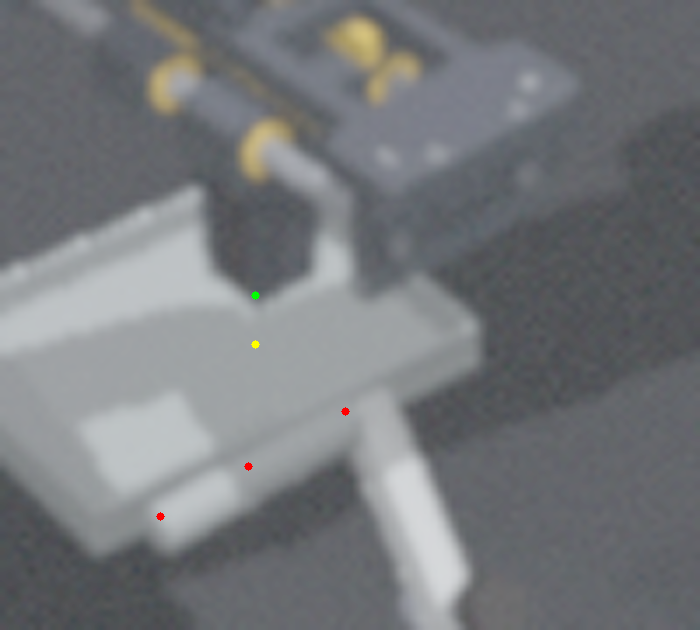

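The visible fingertips end about 25–30 mm above the reported TCP: tip at (255,305), projected TCP at (255,345). That explains the miss, because the fingers shut just above the bar. I'll descend further and try again.

```bash
python3 -m handwheel '[[8.8,0,0,0,0],[8.8,0,0,0,0],[8.8,0,0,0,0],[8.8,0,0,0,0],[8.8,0,0,0,0]]' 20
python3 -m handwheel '[[8.8,0,0,0,0],[8.8,0,0,0,0],[8.8,-0.3,0,3,0],[8.8,0,0,2,0]]'
python3 -m handwheel '[[8.8,0,0,2,0],[8.8,0,0,2,0],[8.8,0,0,0.5,0],[8.8,0,0,0,0]]'
python3 -c "
from h import *
st()"
python3 -m handwheel '[[0,0,0,0,0],[0,0,0,0,0],[0,0,0,0,0],[0,0,0,0,0],[0,0,0,0,0]]' 20
python3 -m handwheel '[[0,0,0,0,0],[0,0,0,0,0],[0,0,0,0,0],[0,0,0,0,0]]' 20
python3 -c "
from h import *
st()"
```

```text
clock: 5.9
ee_pos: [0.5885, 0.0683, 0.2753]
orientation: [-178.8, 0.4, 101.5]
contact_force: [-0.7, 0.7, -0.3]
finger_gap: 0.546
clock: 6.4
ee_pos: [0.5888, 0.0648, 0.2257]
orientation: [-179.0, 0.4, 101.5]
contact_force: [-0.4, -0.3, 0.2]
finger_gap: 0.991
clock: 6.9
ee_pos: [0.5878, 0.0642, 0.1789]
orientation: [-178.9, 0.4, 101.5]
contact_force: [-0.2, -0.4, 0.5]
finger_gap: 0.996
t6.90 jig cm y,x,z [-16.85   4.75  17.89] yaw 101.50 F [-0.3 -0.3  0.5] gap 8.77
clock: 7.52
ee_pos: [0.5887, 0.0642, 0.1811]
orientation: [-179.1, 0.5, 101.5]
contact_force: [-0.3, -0.8, 0.7]
finger_gap: 0.456
clock: 8.02
ee_pos: [0.5881, 0.067, 0.1811]
orientation: [-179.1, 0.2, 101.6]
contact_force: [0.8, -4.4, -0.1]
finger_gap: 0.168
t8.03 jig cm y,x,z [-16.58   4.83  18.11] yaw 101.57 F [-0.1 -4.5 -0.1] gap 1.48
```

Gripped: the opening reads 1.5 cm on the 16 mm bar. Next I'll work out arc steps from the measured pose.

```bash
cat >> h.py <<'E'
OFF=np.array([0.25,-4.52])  # reported minus true bar centre (y,z) cm
def arc(step,n):
    s=env.observe();p=RJ.T@(s["ee_pos"]-O)*100
    q=p[[1,2]]-OFF-[-8,10.5];t=np.arctan2(q[1],q[0]);print("th %.3f r %.2f"%(2.2-t,np.hypot(*q)))
    cur=q
    for i in range(n):
        t-=step;nx=15*np.array([np.cos(t),np.sin(t)]);d=nx-cur;cur=nx
        print("%.3f: tool x %.2f z %.2f"%(2.2-t,d[0],-d[1]),"tool y to 5: %.2f"%(5-p[0]))
E
python3 -c "
from h import *
arc(.12,5)"
```

```text
th -0.000 r 15.00
0.120: tool x 1.52 z -0.97 tool y to 5: 0.17
0.240: tool x 1.62 z -0.78 tool y to 5: 0.17
0.360: tool x 1.70 z -0.58 tool y to 5: 0.17
0.480: tool x 1.76 z -0.37 tool y to 5: 0.17
0.600: tool x 1.79 z -0.16 tool y to 5: 0.17
```

```bash
python3 -m handwheel '[[0,1.5,0,-1,0],[0,1.6,0,-0.8,0],[0,1.7,0,-0.6,0]]' 25
python3 -c "
from h import *
st();arc(.12,5)"
```

```text
clock: 8.4
ee_pos: [0.5786, 0.1124, 0.2028]
orientation: [-178.9, 0.5, 101.4]
contact_force: [2.8, -3.3, -9.0]
finger_gap: 0.158
t8.40 jig cm y,x,z [-11.94   4.79  20.28] yaw 101.40 F [ 2.1 -3.8 -9. ] gap 1.39
th 0.344 r 14.90
0.464: tool x 1.73 z -0.49 tool y to 5: 0.21
0.584: tool x 1.79 z -0.19 tool y to 5: 0.21
0.704: tool x 1.80 z 0.03 tool y to 5: 0.21
0.824: tool x 1.78 z 0.24 tool y to 5: 0.21
0.944: tool x 1.74 z 0.45 tool y to 5: 0.21
```

```bash
python3 -m handwheel '[[0,1.7,0,-0.3,0],[0,1.8,0,-0.1,0],[0,1.8,0,0,0],[0,1.8,0,0.2,0]]' 25
python3 -c "
from h import *
st();arc(.12,5)"
```

```text
clock: 8.9
ee_pos: [0.5641, 0.1829, 0.2033]
orientation: [-178.8, 0.8, 101.3]
contact_force: [5.9, -5.5, -9.3]
finger_gap: 0.149
t8.90 jig cm y,x,z [-4.74  4.76 20.33] yaw 101.34 F [ 4.7 -6.6 -9.3] gap 1.32
th 0.836 r 14.66
0.956: tool x 1.80 z 0.14 tool y to 5: 0.24
1.076: tool x 1.67 z 0.68 tool y to 5: 0.24
1.196: tool x 1.57 z 0.87 tool y to 5: 0.24
1.316: tool x 1.46 z 1.05 tool y to 5: 0.24
1.436: tool x 1.32 z 1.22 tool y to 5: 0.24
```

```bash
sed -i 's/\[0.25,-4.52\]/[0.15,-4.9]/' h.py; python3 -m handwheel '[[0,1.7,0.1,0.6,0],[0,1.6,0.1,0.8,0],[0,1.5,0,1,0],[0,1.4,0,1.1,0]]' 25
python3 -c "
from h import *
st();arc(.12,6)"
```

```text
clock: 9.4
ee_pos: [0.551, 0.2473, 0.1679]
orientation: [-178.7, 0.9, 101.4]
contact_force: [4.6, -3.3, -4.8]
finger_gap: 0.142
t9.40 jig cm y,x,z [ 1.83  4.76 16.79] yaw 101.42 F [ 3.8 -4.2 -4.8] gap 1.25
th 1.342 r 14.80
1.462: tool x 1.42 z 1.10 tool y to 5: 0.24
1.582: tool x 1.13 z 1.40 tool y to 5: 0.24
1.702: tool x 0.95 z 1.53 tool y to 5: 0.24
1.822: tool x 0.76 z 1.63 tool y to 5: 0.24
1.942: tool x 0.56 z 1.71 tool y to 5: 0.24
2.062: tool x 0.35 z 1.76 tool y to 5: 0.24
```

```bash
python3 -m handwheel '[[0,1.2,0.1,1.3,0],[0,1.1,0.1,1.5,0],[0,0.9,0,1.6,0],[0,0.7,0,1.6,0]]' 25
python3 -c "
from h import *
st();arc(.1,5)"
```

```text
clock: 9.9
ee_pos: [0.5425, 0.2899, 0.1041]
orientation: [-178.7, 0.7, 101.5]
contact_force: [3.9, 1.5, -0.3]
finger_gap: 0.134
t9.90 jig cm y,x,z [ 6.17  4.76 10.41] yaw 101.51 F [ 4.1  0.7 -0.3] gap 1.18
th 1.870 r 14.83
1.970: tool x 0.58 z 1.38 tool y to 5: 0.24
2.070: tool x 0.27 z 1.48 tool y to 5: 0.24
2.170: tool x 0.12 z 1.49 tool y to 5: 0.24
2.270: tool x -0.03 z 1.50 tool y to 5: 0.24
2.370: tool x -0.18 z 1.49 tool y to 5: 0.24
```

```bash
python3 -m handwheel '[[0,0.5,0,1.4,0],[0,0.2,0,1.4,0],[0,0.1,0,1,0],[0,0,0,0.5,0],[0,0,0,0.3,0]]' 25
python3 -c "
from h import *
st();arc(.1,1)"
```

```text
clock: 10.52
ee_pos: [0.5405, 0.3, 0.0527]
orientation: [-178.9, 0.4, 101.4]
contact_force: [2.4, 3.5, -2.1]
finger_gap: 0.138
t10.53 jig cm y,x,z [7.2  4.77 5.27] yaw 101.45 F [ 3.   2.9 -2.1] gap 1.21
th 2.222 r 15.06
2.322: tool x -0.16 z 1.49 tool y to 5: 0.23
```

```bash
python3 -m handwheel '[[4,0,0,0,0],[4,0,0,0,0],[4,0,0,0,0],[4,0,0,0,0],[4,0,0,0,0]]'
python3 -c "
from h import *
st()"
python3 -m handwheel '[[4,0,0,-2,0],[4,0,0,-3,0],[4,0,0,-3,0],[4,0,0,-2,0],[4,0,0,0,0]]'
python3 -m handwheel '[[4,0,0,-3,0],[4,0,0,-3,0],[8.8,0,0,0,0]]'
python3 - <<'E'
from h import *
st()
im=eyes.capture("scene")[210:340,300:430]
cv2.imwrite("pics/p9.png",cv2.resize(im,None,fx=4,fy=4,interpolation=2))
E
```

```text
clock: 11.15
ee_pos: [0.54, 0.299, 0.0521]
orientation: [-178.8, 0.5, 101.4]
contact_force: [0.2, -0.6, 0.8]
finger_gap: 0.457
t11.15 jig cm y,x,z [7.12 4.7  5.21] yaw 101.38 F [ 0.  -0.7  0.8] gap 4.02
clock: 11.78
ee_pos: [0.5418, 0.3002, 0.1549]
orientation: [-178.7, 0.5, 101.4]
contact_force: [-0.6, 0.1, -0.4]
finger_gap: 0.451
clock: 12.15
ee_pos: [0.5421, 0.3006, 0.2125]
orientation: [-178.4, 0.5, 101.4]
contact_force: [-0.1, -0.6, -0.2]
finger_gap: 0.545
t12.15 jig cm y,x,z [ 7.22  4.94 21.25] yaw 101.38 F [-0.2 -0.6 -0.2] gap 4.8
```

View pics/p9.png

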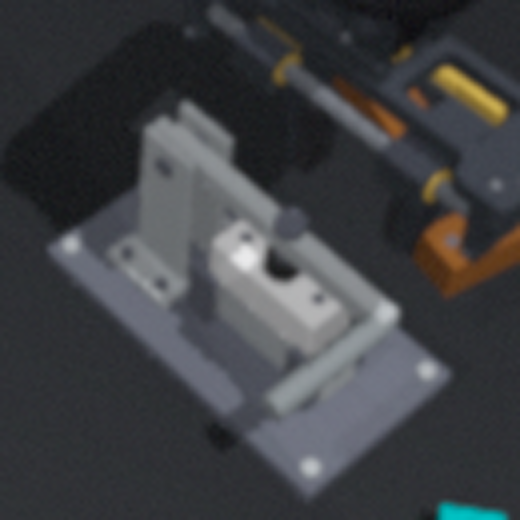

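The clamp is closed and its pad at (285,260) presses the specimen, with the fingers clear. I'll wait over two seconds.

```bash
for i in 1 2 3 4; do python3 -m handwheel '[[4,0,0,0,0],[4,0,0,0,0],[4,0,0,0,0],[4,0,0,0,0],[4,0,0,0,0]]' | head -1; done
python3 -c "
from h import *
st()"
```

```text
clock: 12.82
clock: 13.45
clock: 14.08
clock: 14.7
t14.70 jig cm y,x,z [ 7.19  4.75 20.64] yaw 101.37 F [ 0.3 -0.   0. ] gap 4.01
```

```bash
python3 -m handwheel '[[4,0,0.1,4,0],[4,0,0.1,4,0],[4,0,0,3,0],[4,0,0,2.4,0],[4,0,0,0.7,0]]'
python3 -c "
from h import *
st()"
python3 -m handwheel '[[0,0,0,0,0],[0,0,0,0,0],[0,0,0,0,0],[0,0,0,0,0],[0,0,0,0,0]]' 30
python3 -c "
from h import *
st();arc(-.12,5)"
```

```text
clock: 15.32
ee_pos: [0.5382, 0.2981, 0.0625]
orientation: [-178.1, 0.6, 101.4]
contact_force: [0.8, -0.1, -0.6]
finger_gap: 0.456
t15.32 jig cm y,x,z [7.06 4.51 6.25] yaw 101.38 F [ 0.8 -0.3 -0.6] gap 4.01
clock: 15.95
ee_pos: [0.5388, 0.2999, 0.0654]
orientation: [-178.3, 0.4, 101.4]
contact_force: [-0.3, -0.4, -2.3]
finger_gap: 0.172
t15.95 jig cm y,x,z [7.22 4.6  6.54] yaw 101.39 F [-0.4 -0.3 -2.3] gap 1.51
th 2.138 r 15.10
2.018: tool x -0.32 z -1.78 tool y to 5: 0.40
1.898: tool x -0.43 z -1.75 tool y to 5: 0.40
1.778: tool x -0.64 z -1.68 tool y to 5: 0.40
1.658: tool x -0.83 z -1.59 tool y to 5: 0.40
1.538: tool x -1.02 z -1.48 tool y to 5: 0.40
```

```bash
sed -i 's/\[0.15,-4.9\]/[0.2,-3.95]/' h.py; python3 -m handwheel '[[0,-0.1,0,-1.5,0],[0,-0.3,0,-1.8,0],[0,-0.5,0,-1.7,0]]' 35
python3 -c "
from h import *
st();arc(-.12,6)"
```

```text
clock: 16.32
ee_pos: [0.5399, 0.2934, 0.115]
orientation: [-177.9, 0.1, 101.4]
contact_force: [-1.8, 3.0, -6.9]
finger_gap: 0.175
t16.32 jig cm y,x,z [ 6.57  4.58 11.5 ] yaw 101.40 F [-1.2  3.3 -6.9] gap 1.54
th 1.868 r 15.20
1.748: tool x -0.87 z -1.60 tool y to 5: 0.42
1.628: tool x -0.88 z -1.57 tool y to 5: 0.42
1.508: tool x -1.06 z -1.45 tool y to 5: 0.42
1.388: tool x -1.23 z -1.31 tool y to 5: 0.42
1.268: tool x -1.38 z -1.16 tool y to 5: 0.42
1.148: tool x -1.51 z -0.98 tool y to 5: 0.42
```

```bash
python3 -m handwheel '[[0,-0.9,0.1,-1.6,0],[0,-0.9,0.1,-1.5,0],[0,-1.1,0,-1.4,0],[0,-1.2,0,-1.3,0],[0,-1.4,0,-1.1,0]]' 35
python3 -c "
from h import *
st();arc(-.12,6)"
```

```text
clock: 16.95
ee_pos: [0.5489, 0.2482, 0.1893]
orientation: [-177.5, -1.0, 101.7]
contact_force: [-4.1, 8.3, 1.7]
finger_gap: 0.174
t16.95 jig cm y,x,z [ 1.96  4.56 18.93] yaw 101.69 F [-2.4  8.9  1.7] gap 1.53
th 1.297 r 15.76
1.177: tool x -1.95 z -0.43 tool y to 5: 0.44
1.057: tool x -1.59 z -0.84 tool y to 5: 0.44
0.937: tool x -1.68 z -0.65 tool y to 5: 0.44
0.817: tool x -1.74 z -0.44 tool y to 5: 0.44
0.697: tool x -1.78 z -0.23 tool y to 5: 0.44
0.577: tool x -1.80 z -0.01 tool y to 5: 0.44
```

```bash
python3 -m handwheel '[[0,-1.9,0.1,-0.5,0],[0,-1.7,0.1,-0.7,0],[0,-1.8,0,-0.5,0],[0,-1.8,0,-0.3,0]]' 35
python3 -c "
from h import *
st();arc(-.12,6)"
```

```text
clock: 17.45
ee_pos: [0.5625, 0.1857, 0.221]
orientation: [-177.9, -2.0, 102.1]
contact_force: [-2.7, 3.4, 4.0]
finger_gap: 0.168
t17.45 jig cm y,x,z [-4.44  4.66 22.1 ] yaw 102.09 F [-2.   3.9  4. ] gap 1.48
th 0.842 r 15.91
0.722: tool x -1.97 z 0.61 tool y to 5: 0.34
0.602: tool x -1.80 z -0.06 tool y to 5: 0.34
0.482: tool x -1.79 z 0.16 tool y to 5: 0.34
0.362: tool x -1.76 z 0.37 tool y to 5: 0.34
0.242: tool x -1.70 z 0.58 tool y to 5: 0.34
0.122: tool x -1.62 z 0.78 tool y to 5: 0.34
```

```bash
python3 -m handwheel '[[0,-1.9,0,0.3,0],[0,-1.8,0,0.1,0],[0,-1.8,0,0.3,0],[0,-1.7,0,0.5,0]]' 35
python3 -c "
from h import *
st();arc(-.12,4)"
```

```text
clock: 17.95
ee_pos: [0.5776, 0.1132, 0.2163]
orientation: [-178.5, -2.0, 102.1]
contact_force: [-1.7, -0.7, 0.1]
finger_gap: 0.167
t17.95 jig cm y,x,z [-11.84   4.71  21.63] yaw 102.12 F [-1.8 -0.3  0.1] gap 1.47
th 0.367 r 15.62
0.247: tool x -1.55 z 1.16 tool y to 5: 0.29
0.127: tool x -1.63 z 0.77 tool y to 5: 0.29
0.007: tool x -1.52 z 0.96 tool y to 5: 0.29
-0.113: tool x -1.40 z 1.13 tool y to 5: 0.29
```

```bash
python3 -m handwheel '[[0,-1.6,0,0.8,0],[0,-1.6,0,0.8,0],[0,-1.5,0,0.9,0],[0,-0.3,0,0.2,0],[0,-0.1,0,0.1,0]]' 35
python3 -c "
from h import *
st();arc(-.12,1)"
```

```text
clock: 18.58
ee_pos: [0.587, 0.0687, 0.1913]
orientation: [-178.8, -3.0, 102.3]
contact_force: [-6.3, 1.9, 9.6]
finger_gap: 0.172
t18.57 jig cm y,x,z [-16.4    4.76  19.13] yaw 102.28 F [-5.8  3.1  9.6] gap 1.51
th 0.030 r 15.24
-0.090: tool x -1.29 z 1.30 tool y to 5: 0.24
```

```bash
python3 -m handwheel '[[4.5,0,0,0,0],[4.5,0,0,0,0],[4.5,0,0,0,0],[4.5,0,0,0,0],[4.5,0,0,0,0]]' 20
python3 -m handwheel '[[4.5,0,0,-3,0],[4.5,0,0,-3,0],[4.5,0,0,-3,0],[8.8,0,0,0,0],[8.8,0,0,0,0]]'
python3 - <<'E'
from h import *
st()
im=eyes.capture("scene")[120:330,270:430]
cv2.imwrite("pics/p10.png",cv2.resize(im,None,fx=2.8,fy=2.8,interpolation=2))
E
```

```text
clock: 19.2
ee_pos: [0.5877, 0.0672, 0.1894]
orientation: [-178.8, -2.9, 102.3]
contact_force: [-0.5, -0.3, -0.2]
finger_gap: 0.511
clock: 19.82
ee_pos: [0.5902, 0.0628, 0.2797]
orientation: [-178.7, -3.0, 102.3]
contact_force: [0.1, -0.2, 0.2]
finger_gap: 0.714
t19.82 jig cm y,x,z [-17.03   4.95  27.97] yaw 102.26 F [ 0.1 -0.3  0.2] gap 6.28
```

View pics/p10.png

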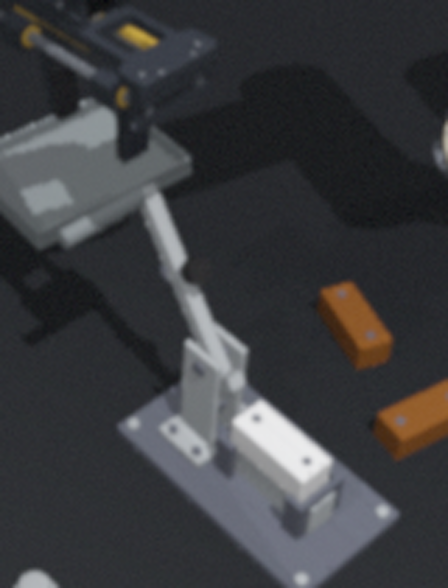

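The clamp is back at its open stop and the specimen is still seated. I'll turn the wrist a quarter turn to grip across the 34 mm side.

```bash
python3 -m handwheel '[[8.8,0,0,-0.5,0.176],[8.8,0,0,0,0.176],[8.8,0,0,0,0.176],[8.8,0,0,0,0.176],[8.8,0,0,0,0.176]]'
python3 -m handwheel '[[8.8,0,0,0,0.176],[8.8,0,0,0,0.176],[8.8,0,0,0,0.176],[8.8,0,0,0,0.176]]'
python3 -c "
from h import *
st()"
```

```text
clock: 20.5
ee_pos: [0.5889, 0.0629, 0.2789]
orientation: [-176.4, -0.5, 50.3]
contact_force: [0.2, -0.1, 0.0]
finger_gap: 0.999
clock: 21.0
ee_pos: [0.5876, 0.0632, 0.2739]
orientation: [-176.9, 2.5, 8.7]
contact_force: [-0.5, -0.4, -0.1]
finger_gap: 0.997
t21.00 jig cm y,x,z [-16.94   4.71  27.39] yaw 8.66 F [-0.6 -0.3 -0.1] gap 8.78
```

```bash
python3 -m handwheel '[[8.8,-1,-3.5,0,-0.02],[8.8,-1,-3.5,0,-0.02],[8.8,-1,-3.5,0,0],[8.8,-1,-3.5,0,0],[8.8,-0.7,-2.5,0,0]]'
python3 -m handwheel '[[8.8,0,0,0,0],[8.8,0,0,0,0]]'
python3 -c "
from h import *
st()"
```

```text
clock: 21.62
ee_pos: [0.5095, 0.2202, 0.2789]
orientation: [-176.7, 3.0, 10.7]
contact_force: [1.1, 1.0, 0.0]
finger_gap: 1.0
clock: 21.88
ee_pos: [0.5087, 0.2207, 0.2775]
orientation: [-176.7, 3.1, 10.8]
contact_force: [1.0, 0.2, -0.2]
finger_gap: 1.003
t21.88 jig cm y,x,z [ 0.05  0.08 27.75] yaw 10.83 F [ 1.   0.  -0.2] gap 8.83
```

```bash
cat >> h.py <<'E'
from scipy.spatial.transform import Rotation as Ro
def go(x,y,z,yaw=None,frame=True):
    "tool shift (cm) to reach jig-frame (or world) point, cm"
    s=env.observe();w=O+RJ@np.array([x,y,z])/100 if frame else np.array([x,y,z])/100
    d=Ro.from_euler("xyz",s["orientation"],degrees=True).inv().apply(w-s["ee_pos"])*100
    print("tool shift",np.round(d,2), "turn %.3f"%(np.radians(s["orientation"][2]-yaw) if yaw is not None else 0))
E
python3 -c "
from h import *
go(0,0,12,11.4)"
```

```text
tool shift [ 0.77  0.96 15.7 ] turn -0.010
```

```bash
python3 -m handwheel '[[8.8,0.2,0.2,4,-0.01],[8.8,0.2,0.2,4,0],[8.8,0.2,0.3,4,0],[8.8,0.2,0.3,3.7,0],[8.8,0,0,0,0]]'
python3 -c "
from h import *
st();go(0,0,6,11.4);go(0,0,1.8)"
```

```text
clock: 22.5
ee_pos: [0.5105, 0.2147, 0.1139]
orientation: [-176.7, 3.1, 11.1]
contact_force: [0.2, 0.6, 1.3]
finger_gap: 1.001
t22.50 jig cm y,x,z [-0.57  0.14 11.39] yaw 11.07 F [0.3 0.5 1.3] gap 8.81
tool shift [ 0.15 -0.26  5.42] turn -0.006
tool shift [ 0.38 -0.02  9.6 ] turn 0.000
```

```bash
python3 -m handwheel '[[8.8,0.1,-0.1,3,0],[8.8,0.1,0,3,0],[8.8,0.1,0,2,0],[8.8,0,0,1.2,0],[8.8,0,0,0.2,0]]'
python3 -c "
from h import *
st()
go(0,0,1.8)"
```

```text
clock: 23.12
ee_pos: [0.5135, 0.219, 0.0249]
orientation: [-176.7, 2.5, 10.9]
contact_force: [-0.5, -0.0, 1.2]
finger_gap: 0.997
t23.12 jig cm y,x,z [-0.2   0.52  2.49] yaw 10.87 F [-0.5  0.1  1.2] gap 8.77
tool shift [-0.49 -0.16  0.73] turn 0.000
```

```bash
python3 -m handwheel '[[8.8,-0.5,-0.1,0.7,0],[8.8,0,0,0,0]]'
python3 -m handwheel '[[3,0,0,0,0],[3,0,0,0,0],[3,0,0,0,0],[3,0,0,0,0],[3,0,0,0,0]]' 25
python3 -c "
from h import *
st()"
python3 -m handwheel '[[2,0,0,0,0],[2,0,0,0,0],[2,0,0,0,0],[2,0,0,0,0]]' 30
python3 -c "
from h import *
st()"
```

```text
clock: 23.38
ee_pos: [0.5086, 0.2194, 0.0193]
orientation: [-176.7, 2.3, 10.9]
contact_force: [-0.4, -0.5, -0.1]
finger_gap: 1.0
clock: 24.0
ee_pos: [0.5093, 0.2196, 0.0204]
orientation: [-176.7, 2.2, 10.9]
contact_force: [0.9, -0.2, -0.8]
finger_gap: 0.456
t24.00 jig cm y,x,z [-0.07  0.11  2.04] yaw 10.87 F [ 0.9 -0.4 -0.8] gap 4.01
clock: 24.5
ee_pos: [0.5111, 0.2198, 0.0207]
orientation: [-176.7, 2.0, 10.9]
contact_force: [1.5, 0.5, -1.7]
finger_gap: 0.383
t24.50 jig cm y,x,z [-0.08  0.3   2.07] yaw 10.85 F [ 1.6  0.2 -1.7] gap 3.37
```

```bash
python3 -m handwheel '[[2,0,0,-1,0],[2,-0.1,0,-1.5,0],[2,-0.1,-0.1,-2,0],[2,-0.1,-0.1,-3,0],[2,-0.1,-0.1,-3,0]]' 35
python3 -c "
from h import *
st();go(0,0,24,11.4)
go(46.4,-22.7,24,None,False)"
```

```text
clock: 25.12
ee_pos: [0.5089, 0.2161, 0.1299]
orientation: [-176.8, 2.4, 10.9]
contact_force: [0.3, 0.8, -1.6]
finger_gap: 0.387
t25.12 jig cm y,x,z [-4.000e-01  1.000e-02  1.299e+01] yaw 10.85 F [ 0.4  0.7 -1.6] gap 3.4
tool shift [ -0.47  -1.02 -10.96] turn -0.010
tool shift [-13.19  42.01 -12.87] turn 0.000
```

```bash
python3 -m handwheel '[[2,-0.1,-0.1,-3.5,0],[2,-0.1,-0.1,-3.5,0],[2,-0.1,-0.1,-3.5,0],[2,-0.1,-0.1,-3.5,0],[2,0,0,0,0]]' 35
python3 -c "
from h import *
st()
go(46.4,-22.7,27,6,False)"
```

```text
clock: 25.75
ee_pos: [0.5089, 0.2119, 0.281]
orientation: [-176.8, 2.2, 10.8]
contact_force: [-0.6, 0.3, -1.5]
finger_gap: 0.386
t25.75 jig cm y,x,z [-0.81 -0.07 28.1 ] yaw 10.85 F [-0.6  0.4 -1.5] gap 3.4
tool shift [-12.62  42.28  -0.79] turn 0.085
```

```bash
python3 -m handwheel '[[2,-0.5,1.5,0,0],[2,-0.8,2.5,0,0],[2,-0.9,3,-0.1,0],[2,-0.9,3,-0.1,0.02],[2,-0.9,3,-0.1,0.02]]'
python3 -m handwheel '[[2,-0.9,3,-0.1,0.02],[2,-0.9,3,-0.1,0.02],[2,-0.9,3,0,0],[2,-0.9,3,0,0],[2,-0.9,3,0,0]]'
python3 -c "
from h import *
st()
go(46.4,-22.7,27,6,False)"
```

```text
clock: 26.38
ee_pos: [0.4883, 0.0706, 0.2709]
orientation: [-176.8, 3.1, 8.6]
contact_force: [0.7, -0.4, -1.8]
finger_gap: 0.384
clock: 27.0
ee_pos: [0.4542, -0.0911, 0.2598]
orientation: [-176.7, 4.0, 6.1]
contact_force: [0.8, 0.4, -2.5]
finger_gap: 0.384
t27.00 jig cm y,x,z [-29.43 -11.43  25.98] yaw 6.13 F [ 0.9  0.2 -2.5] gap 3.38
tool shift [-0.54 13.53 -1.77] turn 0.002
```

```bash
python3 -m handwheel '[[2,0,3.2,0,0],[2,0,3.2,0,0],[2,-0.1,3.2,0,0],[2,-0.2,2.4,0,0],[2,-0.2,1,0,0]]'
python3 -m handwheel '[[2,0,0,0,0],[2,0,0,0,0]]'
python3 -c "
from h import *
st()
go(46.4,-22.7,6,6,False)"
```

```text
clock: 27.62
ee_pos: [0.4554, -0.2268, 0.2448]
orientation: [-176.1, 4.7, 5.9]
contact_force: [0.4, 0.1, -2.3]
finger_gap: 0.388
clock: 27.88
ee_pos: [0.4544, -0.2262, 0.2439]
orientation: [-176.0, 4.8, 5.9]
contact_force: [-0.2, 0.4, -3.0]
finger_gap: 0.384
t27.88 jig cm y,x,z [-42.68 -14.07  24.39] yaw 5.90 F [-0.1  0.4 -3. ] gap 3.38
tool shift [ 2.47  1.45 18.19] turn -0.002
```

```bash
python3 -m handwheel '[[2,0.4,0.2,3.5,0],[2,0.4,0.3,3.5,0],[2,0.4,0.3,3.5,0],[2,0.4,0.3,3.5,0],[2,0.5,0.3,3.5,0]]'
python3 -m handwheel '[[2,0,0,0,0]]'
python3 -c "
from h import *
st()
go(46.4,-22.7,0,6,False);go(46.4,-22.7,-2,6,False)"
```

```text
clock: 28.5
ee_pos: [0.4631, -0.2244, 0.0656]
orientation: [-176.3, 4.4, 6.2]
contact_force: [0.1, -0.2, -2.2]
finger_gap: 0.387
clock: 28.62
ee_pos: [0.4622, -0.2229, 0.0642]
orientation: [-176.1, 4.6, 6.3]
contact_force: [-0.0, 0.4, -1.0]
finger_gap: 0.388
t28.62 jig cm y,x,z [-42.51 -13.24   6.42] yaw 6.25 F [ 0.1  0.4 -1. ] gap 3.41
tool shift [0.64 0.86 6.34] turn 0.004
tool shift [0.8  0.99 8.33] turn 0.004
```

```bash
python3 -m handwheel '[[2,0.2,0.2,2,0],[2,0.2,0.3,2,0],[2,0.1,0.2,1.5,0],[2,0,0,0,0]]'
python3 - <<'E'
from h import *
st()
im=eyes.capture("scene")[140:220,245:350]
im=cv2.resize(im,None,fx=6,fy=6,interpolation=2).astype(float)
cv2.imwrite("pics/p11.png",(255*(np.clip(im,0,255)/255)**.6).astype(np.uint8))
E
```

```text
clock: 29.12
ee_pos: [0.4662, -0.2267, 0.0133]
orientation: [-176.5, 4.2, 6.4]
contact_force: [0.6, -0.3, -2.7]
finger_gap: 0.384
t29.12 jig cm y,x,z [-42.96 -12.92   1.33] yaw 6.37 F [ 0.5 -0.4 -2.7] gap 3.38
```

View pics/p11.png

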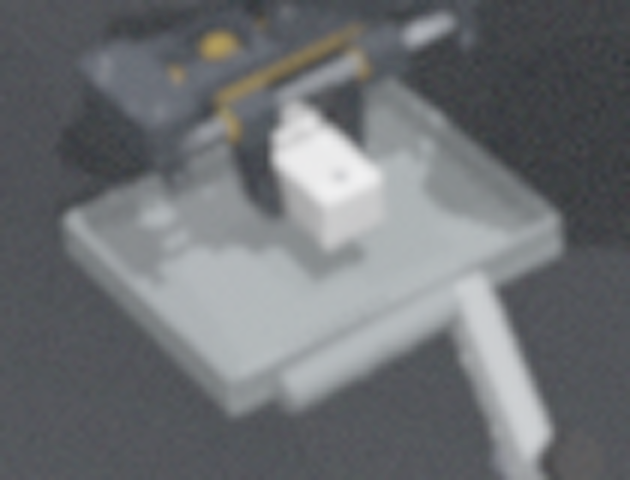

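The specimen is held over the middle of the tray at (330,190), a few cm up. I'll lower it until contact.

```bash
python3 -m handwheel '[[2,0,0.1,1.2,0],[2,0,0,1,0],[2,0,0,0,0]]'
python3 -m handwheel '[[2,0,0,0.5,0],[2,0,0,0,0]]'
python3 -c "
from h import *
st()"
```

```text
clock: 29.55
ee_pos: [0.4655, -0.2272, -0.0082]
orientation: [-176.6, 4.1, 6.4]
contact_force: [-0.5, -0.5, -2.7]
finger_gap: 0.382
clock: 29.8
ee_pos: [0.4652, -0.2269, -0.0133]
orientation: [-176.6, 4.1, 6.4]
contact_force: [0.9, 1.1, -2.3]
finger_gap: 0.382
t29.80 jig cm y,x,z [-42.97 -13.03  -1.33] yaw 6.37 F [ 1.1  0.9 -2.3] gap 3.37
```

```bash
python3 -m handwheel '[[2,0,0,0.4,0],[2,0,0,0,0]]'
python3 -m handwheel '[[2,0,0,0.4,0],[2,0,0,0,0]]'
python3 -m handwheel '[[2,0,0,0.3,0],[2,0,0,0,0]]'
```

```text
clock: 30.05
ee_pos: [0.465, -0.2268, -0.0174]
orientation: [-176.7, 4.1, 6.4]
contact_force: [0.2, 0.7, -2.3]
finger_gap: 0.386
clock: 30.3
ee_pos: [0.4655, -0.2273, -0.0186]
orientation: [-176.8, 4.0, 6.4]
contact_force: [-0.4, 0.7, -1.1]
finger_gap: 0.386
clock: 30.55
ee_pos: [0.4658, -0.2275, -0.0187]
orientation: [-176.8, 3.9, 6.4]
contact_force: [0.1, 0.8, -1.6]
finger_gap: 0.387
```

```bash
python3 -m handwheel '[[2,0,0,0.5,0],[2,0,0,0.3,0]]'
python3 -m handwheel '[[4,0,0,0,0],[4,0,0,0,0],[4,0,0,0,0],[4,0,0,0,0]]' 20
python3 -c "
from h import *
st()"
```

```text
clock: 30.8
ee_pos: [0.4661, -0.2278, -0.0195]
orientation: [-176.9, 3.9, 6.5]
contact_force: [-14.9, 7.3, 37.2]
finger_gap: 0.381
clock: 31.3
ee_pos: [0.4664, -0.2283, -0.0187]
orientation: [-177.0, 3.8, 6.5]
contact_force: [0.1, 0.2, 4.6]
finger_gap: 0.454
t31.30 jig cm y,x,z [-43.12 -12.94  -1.87] yaw 6.51 F [0.2 0.2 4.6] gap 3.99
```

```bash
python3 -m handwheel '[[6,0,0,-0.2,0],[6,0,0,0,0],[6,0,0,0,0],[6,0,0,0,0]]'
python3 -m handwheel '[[6,-0.1,-0.1,-1.5,0],[6,-0.1,-0.1,-2,0],[6,-0.2,-0.2,-3,0],[6,-0.3,-0.2,-4,0],[6,-0.3,-0.2,-4,0]]'
python3 -m handwheel '[[6,-0.3,0,-3,0],[6,-4,0,-2,0],[6,-5,0,0,0],[6,-5,0,0,0],[6,0,0,0,0]]'
python3 - <<'E'
from h import *
st()
a=eyes.capture("scene")[130:340,210:410];b=eyes.capture("top")[90:290,170:450]
a=cv2.resize(a,(400,420),interpolation=2);b=cv2.resize(b,(400,286),interpolation=2)
cv2.imwrite("pics/p12.png",np.hstack([a,cv2.copyMakeBorder(b,0,134,0,0,0)]))
E
```

```text
clock: 31.8
ee_pos: [0.4665, -0.2282, -0.0172]
orientation: [-177.0, 3.8, 6.5]
contact_force: [0.5, 0.5, 1.0]
finger_gap: 0.679
clock: 32.42
ee_pos: [0.4652, -0.2271, 0.1343]
orientation: [-176.9, 3.9, 6.5]
contact_force: [0.4, 0.5, 0.3]
finger_gap: 0.68
clock: 33.05
ee_pos: [0.3242, -0.2462, 0.2033]
orientation: [-177.5, 3.5, 6.5]
contact_force: [0.6, 0.1, -0.2]
finger_gap: 0.682
t33.05 jig cm y,x,z [-42.07 -27.24  20.33] yaw 6.54 F [ 0.6 -0.  -0.2] gap 6.0
```

View pics/p12.png

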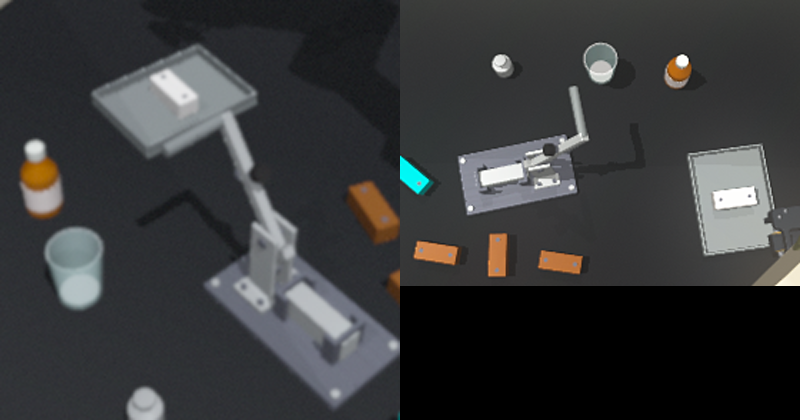

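The specimen lies flat in the tray, at (172,92) in the left half and (735,198) in the right half. The clamp is open, and the bottle, beaker and weight stand where they were. The robot is clear, so I'm handing in.

```bash
python3 -c "
from h import *
print(job.finish_job())"
```

```text
the job is handed in; nothing more can be done
None
```

The job is done and handed in at about 33 s of the 72 s allowed; the hand-in gave no verdict.

**What I did:**
- **Closing:** I swung the clamp over centre onto the specimen and let go. It pressed alone for about 3 s.
- **Opening:** I swung it back to its open stop with the specimen still seated.
- **Moving:** I gripped the specimen across its 34 mm side and lowered it into the tray until it touched. Then I released it and backed the arm clear.

**Last checks:** The final pictures show:
- the specimen flat near the tray's centre, same side up;
- the clamp at its open stop;
- the bottle, beaker and weight apparently where they started, judged by eye;
- the robot touching nothing, with wrist forces near zero.

I judged the clamp's closed and open positions and its pressing from pictures and the gripper's position. I had no reading of the joint angle or the pad force.

**What disagreed or went wrong:**
- **First grasp missed:** the fingertips really sit about 25 mm above the reported tool position. The first closing on the handle passed just above it; I corrected for this in every later move.
- **Tool tilt:** the tool drifted up to about 6° off vertical during the moves.
- **Set-down force:** wrist force peaked at about 37 N upward (about 41 N in all), against the 120 N limit. The 40 N limit on the arm or gripper body is separate. I think it was the specimen or fingertips on the tray floor, but I can't tell which part carried it.

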